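Prop up the menu board on the coffee bar

TASK

Prop up the large menu board for the customers: swing the large stand's prop leg up by its side grip, over the top and past centre until it rests against its stop, so that the board stands tilted on it with its lower edge still behind the lip. Let go, and leave the small stand's leg folded.

Things in the scene. Friction and masses are not known exactly. Their poses are not given: they have to be found in the camera images.
- large_stand: The larger of two alike low wooden stands, fixed to the counter, 275 x 200 mm. Origin on the counter under the board's middle, z up. At its +x end (away from the robot) a lip 72 mm high holds the board's lower edge; the board lies 50 mm above the counter. The prop leg's hinge axis runs along y through x = -47.5, z = 40 mm. The other stand is 165 x 110 mm, with a smaller board: leave it.
- large_grip (a point): A good place to hold: centre of the round dark wood grip, 16 mm thick, on the prop leg's bar, which runs along the large stand's y and sticks out on its +y side only. The grip spans y = 122 to 180 mm, this point is at y = 150, and at x = -112.5, z = 40 mm when folded; only the counter is below. The grip is a sleeve that spins freely on the bar. The small stand's is thinner and shorter.
- large_leg (a joint): Prop leg hinge, rad; 0 = folded towards the stand's -x, grows as the bar rises and swings over to +x. At value q the bar is at x = -47.5 - 65 cos q, z = 40 + 65 sin q mm in the stand's frame. Spring and board push back at first, at most about 12 N at the bar. Let go below 1.5 it falls back to 0; beyond 1.9 it is past centre and goes on to its stop at 2.13, where it stays.
- menu_board: Dark slate in a wooden frame, 245 x 196 x 8 mm, about 0.45 kg, loose, lying face up on the large stand. Origin on its underside, 117.5 mm from its lower (+x) edge and midway along y; axes as the stand's when flat. The leg's bar slides along its underside and lifts its near edge; with the leg at its stop it leans about 23 degrees.
- small_leg (a joint): Hinge of the small stand's prop leg (under the 150 x 106 mm board), rad; 0 = folded, grows as it is swung up. It is to stay folded.

How it is judged:
By the outcome, as a careful person would: the job done as asked, in the order asked, and still so for the second after the job is handed in, with the robot touching nothing.
It also fails if it takes over 38 s, if anything falls off the work surface, if the arm or the gripper's body presses on something with over 40 N, if the wrist force passes 120 N, or if a joint passes its speed limit or range.

ROBOT

A 6-joint arm with a two-finger parallel gripper is mounted at the origin on the work surface. World frame = base frame: x ahead of the robot, y to its left, z up, the work surface at z = 0. Lengths are in m, angles in rad, forces in N, time in s.
With the tool pointing down it reaches from about 0.3 to 0.85 m from the base axis. Payload 5.4 kg.
Tool frame: the origin (TCP) lies between the finger pads; the fingertips stand 22 mm ahead of it and the grasp point (between the pads) lies 3 mm ahead of it (arm.nose_length is the distance from the TCP to the fingertips, in m); z points along the fingers, y is the line along which they close (so a half turn about z gives the same grasp; the last joint's range is limited). The gripper opens to 85 mm and grips with 20 to 120 N. Pads are 22 mm wide; open, the fingers measure 114 mm over their backs; the gripper's body (76 mm by 85 mm) begins 54 mm behind the grasp point. The pads swing forward as they close: fully open they stand 13 mm farther back than shut.
Start: joints at [-1.322, 0.158, 1.597, -0, 1.386, -0.21], TCP at [0.255, -0.516, 0.253] pointing down, gripper open.
Joint ranges: [-2.91, 2.91], [-0.94, 2.29], [0.18, 2.7], [-1.29, 4.43], [0.17, 2.64], [-3, 3]. Speed limits (rad/s): [2.57, 2.57, 3.14, 3.14, 3.14, 3.14].

INTERFACE

Orientations are given as a 3x3 rotation matrix whose columns are the frame's x, y, z axes.
In Python, from bench import readout, optics, job_done, arm gives the robot as it stands.
- The arm moves only by the tool play_rows, never from a script. Its argument "targets" is text: rows parted by semicolons, each of 5 numbers parted by spaces: the shift along the tool's x, y, z each as a share of 0.03 m, from -1 to 1, then the turn about the tool's z as a share of 4 degrees, from -1 to 1, then the gripper command: -1 is shut, 1 is fully open, values between are in proportion. A call has 1 to 12 rows; each row shifts and turns the commanded pose from where the row before left it, along the tool's axes as they then stand; what a row does not reach is not made up. A row lasts 1/12 s, in which the tool goes at most 41.7 mm and 7.16 degrees, less where a joint would pass 70% of its speed; a pose out of reach is approached as far as the arm can. A call with a number of a shift or a turn outside -1 to 1 is refused whole. A call with a gripper value outside its range is refused whole. The fingers move at their own pace and stop on an object; "grip_force" is the grip in N (left out, the last holds). Time passes only in rows, so rows that do not move let the fingers close. It gives the time, the measured TCP pose, the force, the opening and the grip force at its end, in the units of the state.
- readout.observe(): the state, without advancing time (a new reading comes with each control period).
- optics.snapshot(name): name is "scene" or "top" or "wrist"; returns the picture (384x512x3 uint8, red, green, blue); there is no depth.
- optics.camera_model(name): a dict with "vfov" (degrees; the focal length in pixels is half the picture's height over the tangent of half this angle, whatever the lens; pixels are square), "cx", "cy" (the principal point, pixels), "R" (3x3) and "t" (3): a world point X has camera coordinates R X + t. Camera axes: x right, y down, z forward; pixel columns grow to the right and rows downward; lengths in m; the calibration is good to about 2 mm. The wrist camera is an equidistant fisheye: a pixel r from the principal point sees the ray r / f radians off the axis. A picture is of the moment at which its call begins: read the wrist's pose just before it. camera_model takes no time and is no camera call; for the wrist camera it gives the pose at the moment of the call.
- job_done(): hands the job in; it is judged then, once.
The state is a dict: "clock": time; "q": joint angles; "qvel": joint speeds; "tau": joint torques, N m; "tool_pos": TCP position; "ee_rot": TCP orientation; "ft_force": force on the tool from outside, world axes, zero at the start; "moment": the same for the moment, N m; "width": finger opening in m; "grasp_force": force on a finger pad.
Only numpy, scipy, OpenCV 4.12 (cv2) and the standard library are available. Lean on these libraries where they do the work, as an engineer would, in place of code of your own. Each camera call takes 0.05 s, during which the arm holds its last target. There are 200 camera calls.

## Working session

There is one attempt and no reset: what is moved stays moved. The work goes in short steps, Python scripts to look and compute and a tool call to move; the robot and the scene stay as the last step left them, time stands still between calls to the robot, and variables do not carry over. Pictures are saved under pics/ and viewed, at most 10 in all, crops included, and the job is handed in when it is done.

Besides the shell and the picture viewer there is one more tool, called as a command line: name --argument value ..., lists and objects as JSON in quotes. play_rows: Moves the arm, as the interface text tells. Its arguments: {"type":"object","properties":{"targets":{"type":"string"},"grip_force":{"type":"number"}},"required":["targets"]}

```bash
mkdir -p pics; python3 - <<'E'
from bench import readout, optics, arm
import cv2,numpy as np
a=optics.snapshot("top");b=optics.snapshot("scene")
cv2.imwrite("pics/top.png",a[:,:,::-1]);cv2.imwrite("pics/scene.png",b[:,:,::-1])
s=readout.observe();print({k:np.round(v,3).tolist() for k,v in s.items()})
for n in("top","scene"):
  m=optics.camera_model(n);print(n,{k:np.round(v,3).tolist() for k,v in m.items()})
E
```

```text
{'clock': 0.1, 'q': [-1.322, 0.159, 1.598, -0.0, 1.386, -0.21], 'qvel': [-0.0, -0.001, -0.002, -0.0, -0.0, 0.0], 'tau': [0.0, -39.699, -33.234, -0.0, 0.004, 0.0], 'tool_pos': [0.255, -0.515, 0.252], 'ee_rot': [[0.897, 0.443, -0.0], [0.443, -0.897, 0.002], [0.0, -0.002, -1.0]], 'ft_force': [-0.568, -0.137, 0.645], 'moment': [0.014, -0.036, -0.001], 'grasp_force': 0.0, 'width': 0.085}
top {'vfov': 44.989, 'cx': 252.693, 'cy': 193.848, 'R': [[-0.025, -1.0, 0.002], [-0.998, 0.025, -0.049], [0.049, -0.003, -0.999]], 't': [0.065, 0.531, 1.239]}
scene {'vfov': 43.041, 'cx': 254.061, 'cy': 199.089, 'R': [[-0.543, 0.839, -0.015], [0.45, 0.276, -0.849], [-0.709, -0.468, -0.528]], 't': [0.261, -0.19, 1.656]}
```

View pics/top.png

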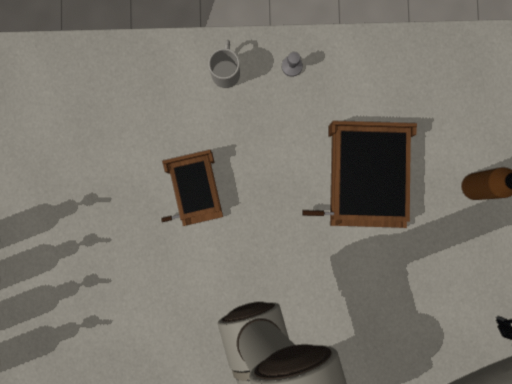

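View pics/scene.png

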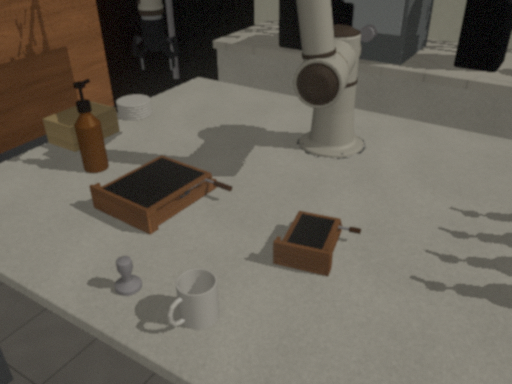

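The top view shows the large stand around (371,173), with its lip at the top (row 127) and its dark grip at (313,213). The small stand is at (195,188). Next I measure the slate outline and the grip.

```bash
cat > h.py <<'E'
import numpy as np,cv2
from bench import optics
def cast(n,uv,z,m=None):
    m=m or optics.camera_model(n);f=192/np.tan(np.radians(m["vfov"])/2)
    R=np.array(m["R"]);t=np.array(m["t"]);x,y=(uv[0]-m["cx"])/f,(uv[1]-m["cy"])/f
    if n=="wrist":
        r=np.hypot(x,y);k=np.sin(r)/r if r>1e-9 else 1;d=np.array([x*k,y*k,np.cos(r)])
    else: d=np.array([x,y,1])
    d=R.T@d;c=-R.T@t;return c+d*(z-c[2])/d[2]
E
python3 - <<'E'
from h import *
a=cv2.imread("pics/top.png")
def blobs(mask,x0,x1,y0,y1,amin):
    mm=np.zeros_like(mask);mm[y0:y1,x0:x1]=mask[y0:y1,x0:x1]
    cs,_=cv2.findContours(mm,cv2.RETR_EXTERNAL,cv2.CHAIN_APPROX_NONE)
    return [cv2.minAreaRect(c) for c in cs if cv2.contourArea(c)>amin]
dark=(a.max(2)<45).astype(np.uint8)
for r in blobs(dark,325,420,115,235,2000):
    P=np.array([cast("top",p,.058) for p in cv2.boxPoints(r)]);print("slate",P.round(4).tolist(),P.mean(0).round(4))
wood=((a[:,:,2].astype(int)-a[:,:,0]>15)|(a.max(2)<60)).astype(np.uint8)
for r in blobs(wood,295,327,200,225,30):
    print(r);P=np.array([cast("top",p,.04) for p in cv2.boxPoints(r)]);print("grip",P.round(4).tolist(),P.mean(0).round(4))
for r in blobs(wood,325,425,115,235,2000):
    P=np.array([cast("top",p,.058) for p in cv2.boxPoints(r)]);print("wood",P.round(4).tolist(),P.mean(0).round(4))
E
```

```text
slate [[0.4725, -0.1707, 0.058], [0.6904, -0.1839, 0.058], [0.6816, -0.3549, 0.058], [0.4638, -0.3402, 0.058]] [ 0.5771 -0.2624  0.058 ]
((312.5, 212.5), (5.0, 21.0), 90.0)
grip [[0.4855, -0.0773, 0.04], [0.4841, -0.1326, 0.04], [0.471, -0.1322, 0.04], [0.4724, -0.0769, 0.04]] [ 0.4782 -0.1047  0.04  ]
wood [[0.442, -0.1338, 0.058], [0.7211, -0.1511, 0.058], [0.7084, -0.3847, 0.058], [0.4294, -0.3647, 0.058]] [ 0.5752 -0.2586  0.058 ]
```

Grip found at (0.478, -0.105), and the position predicted from the slate is (0.479, -0.106), so they agree. Stand yaw is about -3.6°. I turn the tool about -60° first, so that tool x = stand y and tool y = stand x, and then translate.

play_rows --targets "0 0 0 -1 1;0 0 0 -1 1;0 0 0 -1 1;0 0 0 -1 1;0 0 0 -1 1;0 0 0 -1 1;0 0 0 -1 1;0 0 0 -1 1;0 0 0 -1 1;0 0 0 -1 1;0 0 0 -1 1;0 0 0 -1 1"

```text
clock: 1.1
tool_pos: [0.2545, -0.5152, 0.2527]
ee_rot: [[0.267, 0.964, -0.0], [0.964, -0.267, 0.001], [0.001, -0.001, -1.0]]
ft_force: [-0.1, 0.2, 0.2]
width: 0.0852
grasp_force: 0.0
```

play_rows --targets "0 0 0 -1 1;0 0 0 -1 1;0 0 0 -1 1;.94 .44 0 0 1;.94 .44 0 0 1;.94 .44 0 0 1;.94 .44 0 0 1;.94 .44 0 0 1;.94 .44 0 0 1;.94 .44 0 0 1;.94 .44 0 0 1;.94 .44 0 0 1"

```text
clock: 2.1
tool_pos: [0.3899, -0.2683, 0.2529]
ee_rot: [[0.065, 0.998, -0.0], [0.998, -0.065, 0.001], [0.0, -0.0, -1.0]]
ft_force: [-0.4, -0.4, 0.1]
width: 0.0855
grasp_force: 0.0
```

play_rows --targets ".94 .44 0 0 1;.94 .44 0 0 1;.94 .44 .2 0 1;.94 .44 .4 0 1;.94 .44 .6 0 1;.94 .44 .8 0 1;0 0 0.6 0 1;0 0 0 0 1;0 0 0 0 1"

```text
clock: 2.85
tool_pos: [0.4787, -0.1058, 0.1744]
ee_rot: [[0.064, 0.998, -0.003], [0.998, -0.064, 0.001], [0.001, -0.003, -1.0]]
ft_force: [0.2, -0.1, 0.6]
width: 0.0854
grasp_force: 0.0
```

```bash
python3 - <<'E'
from h import *
from bench import readout
s=readout.observe();m=optics.camera_model("wrist");a=optics.snapshot("wrist")
cv2.imwrite("pics/w1.png",a[:,:,::-1])
print(s["clock"],s["tool_pos"],np.round(s["ee_rot"],3).tolist(),np.round(s["q"],2),{k:np.round(v,3).tolist() for k,v in m.items()})
np.save("w1.npy",m,allow_pickle=True)
E
```

```text
2.85 [ 0.47873762 -0.10576069  0.17435099] [[0.064, 0.998, -0.003], [0.998, -0.064, 0.001], [0.001, -0.003, -1.0]] [-0.46  0.02  1.91 -0.    1.22 -0.4 ] {'vfov': 65.706, 'cx': 259.109, 'cy': 193.276, 'R': [[0.998, -0.065, -0.003], [-0.06, -0.943, 0.326], [-0.024, -0.325, -0.945]], 't': [-0.484, -0.088, 0.285]}
```

View pics/w1.png

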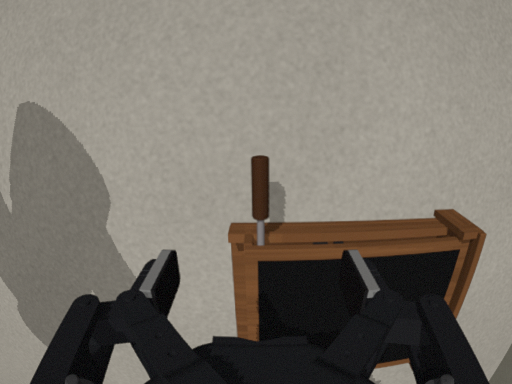

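The wrist view shows the dark grip upright, from (260,157) at its free end to (261,219) at its inner end, with the steel bar and the stand below it. I cast it onto z = 0.04.

```bash
python3 - <<'E'
from h import *
m=np.load("w1.npy",allow_pickle=True).item()
a=cv2.imread("pics/w1.png")
mask=np.zeros(a.shape[:2],np.uint8);mask[140:228,240:275]=(a.max(2)<75)[140:228,240:275]
c=max(cv2.findContours(mask,0,cv2.CHAIN_APPROX_NONE)[0],key=cv2.contourArea)
x,y,w,h=cv2.boundingRect(c);print(x,y,w,h)
mu=np.argwhere(mask>0)
for v in (y,y+h): 
  r=mu[abs(mu[:,0]-v)<8];print(cast("wrist",(r[:,1].mean()+.5,v),.04,m))
print(cast("wrist",(x,y+h/2),.04,m)-cast("wrist",(x+w,y+h/2),.04,m))
E
```

```text
252 156 17 65
[ 0.48157927 -0.07542128  0.04      ]
[ 0.4812539  -0.13791967  0.04      ]
[-0.01540061  0.00098646  0.        ]
```

play_rows --targets ".1 .08 .8 0 1;0 0 .9 0 1;0 0 .9 0 1;0 0 .9 0 .6;0 0 .6 0 .2;0 0 .2 0 0;0 0 .1 0 -.2;0 0 0 0 -.4;0 0 0 0 -.4"

```text
clock: 3.65
tool_pos: [0.4836, -0.1044, 0.0451]
ee_rot: [[0.065, 0.998, 0.003], [0.998, -0.065, -0.002], [-0.001, 0.003, -1.0]]
ft_force: [-0.0, -0.7, 0.5]
width: 0.0254
grasp_force: 0.0
```

play_rows --targets "0 0 0 0 -1;0 0 0 0 -1;0 0 0 0 -1;0 0 0 0 -1;0 0 0 0 -1;0 0 0 0 -1" --grip_force 60

```text
clock: 4.15
tool_pos: [0.4799, -0.1039, 0.0439]
ee_rot: [[0.063, 0.998, -0.006], [0.998, -0.063, -0.001], [-0.001, -0.006, -1.0]]
ft_force: [-11.4, -3.4, 6.7]
width: 0.0142
grasp_force: 58.4
```

```bash
python3 - <<'E'
from h import *
q=np.arange(0,2.131,.1);q=np.append(q,2.13)
x=65*(1-np.cos(q));z=65*np.sin(q)
for i in range(1,len(q)):print(round(q[i],2),round((x[i]-x[i-1])/30,3),round(-(z[i]-z[i-1])/30,3))
a=optics.snapshot("wrist");cv2.imwrite("pics/w2.png",a[:,:,::-1])
E
```

```text
0.1 0.011 -0.216
0.2 0.032 -0.214
0.3 0.054 -0.21
0.4 0.074 -0.203
0.5 0.094 -0.195
0.6 0.113 -0.185
0.7 0.131 -0.172
0.8 0.148 -0.158
0.9 0.163 -0.143
1.0 0.176 -0.126
1.1 0.188 -0.108
1.2 0.198 -0.088
1.3 0.206 -0.068
1.4 0.211 -0.047
1.5 0.215 -0.026
1.6 0.217 -0.005
1.7 0.216 0.017
1.8 0.213 0.039
1.9 0.208 0.06
2.0 0.201 0.08
2.1 0.192 0.1
2.13 0.056 0.034
```

View pics/w2.png

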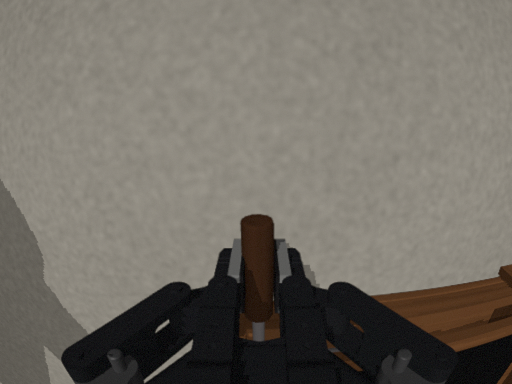

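The wrist view shows the grip held squarely between the pads at (258,265). The arm sits 3 mm off in x, so I correct that while following the arc.

play_rows --targets "0 -.1 0 0 -1;0 .01 -.216 0 -1;0 .03 -.214 0 -1;0 .055 -.21 0 -1;0 .075 -.2 0 -1;0 0 0 0 -1"

```text
clock: 4.7
tool_pos: [0.4843, -0.1042, 0.0697]
ee_rot: [[0.064, 0.998, -0.0], [0.998, -0.064, -0.001], [-0.001, -0.0, -1.0]]
ft_force: [-2.6, -5.5, -7.5]
width: 0.0143
grasp_force: 59.1
```

play_rows --targets "0 .095 -.195 0 -1;0 .113 -.185 0 -1;0 .13 -.172 0 -1;0 .148 -.158 0 -1;0 .163 -.143 0 -1;0 .176 -.126 0 -1;0 0 0 0 -1"

```text
clock: 5.28
tool_pos: [0.509, -0.1056, 0.0989]
ee_rot: [[0.064, 0.998, -0.001], [0.998, -0.064, -0.001], [-0.001, -0.001, -1.0]]
ft_force: [-5.7, -2.6, -1.0]
width: 0.0139
grasp_force: 59.7
```

```bash
python3 - <<'E'
from h import *
a=optics.snapshot("scene");cv2.imwrite("pics/s2.png",cv2.resize(a[100:300,50:300,::-1],(750,600)))
E
```

```text
(no output)
```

View pics/s2.png

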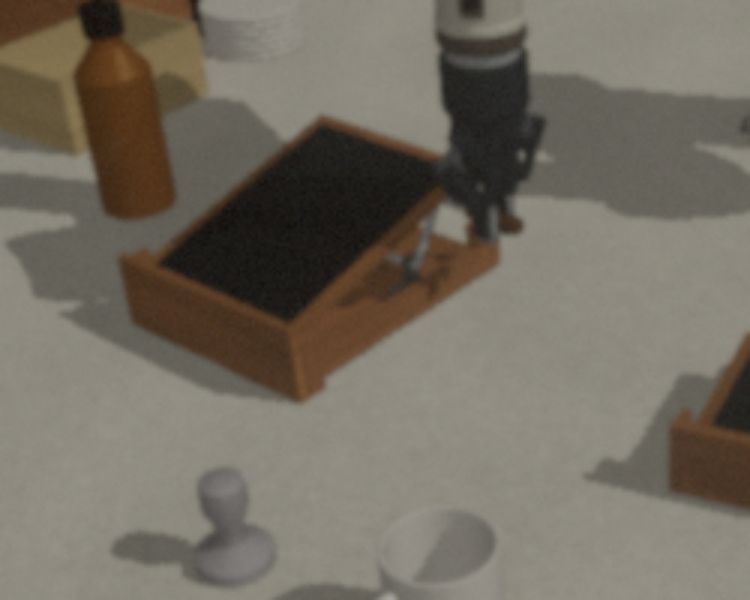

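The leg is up about 1 rad. The board's near edge has lifted, and its lower edge is still behind the lip (crop 150–300, 260–330). I carry on over the top.

play_rows --targets "0 .188 -.108 0 -1;0 .198 -.088 0 -1;0 .206 -.068 0 -1;0 .211 -.047 0 -1;0 .215 -.026 0 -1;0 .217 -.005 0 -1;0 0 0 0 -1"

```text
clock: 5.92
tool_pos: [0.5477, -0.1077, 0.1091]
ee_rot: [[0.065, 0.998, 0.003], [0.998, -0.065, -0.001], [-0.0, 0.003, -1.0]]
ft_force: [-0.0, -1.9, 1.6]
width: 0.014
grasp_force: 60.1
```

play_rows --targets "0 .216 .017 0 -1;0 .213 .039 0 -1;0 .208 .06 0 -1;0 .2 .08 0 -1;0 .15 .075 0 -1;0 0 0 0 -1;0 0 0 0 -1"

```text
clock: 6.5
tool_pos: [0.577, -0.1094, 0.1]
ee_rot: [[0.065, 0.998, 0.003], [0.998, -0.065, -0.0], [0.0, 0.003, -1.0]]
ft_force: [6.3, 0.9, 0.9]
width: 0.0141
grasp_force: 60.0
```

```bash
python3 - <<'E'
from h import *
a=optics.snapshot("scene");cv2.imwrite("pics/s3.png",cv2.resize(a[100:300,50:300,::-1],(750,600)))
E
```

```text
(no output)
```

View pics/s3.png

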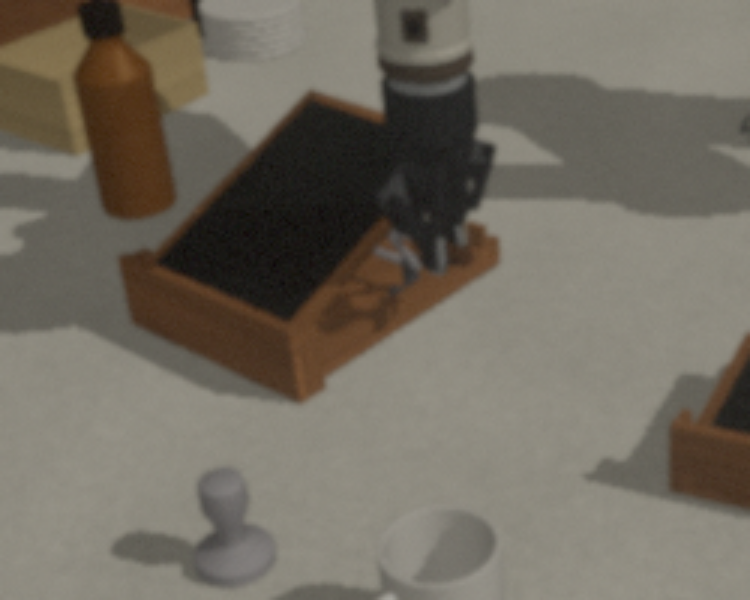

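Grip travel is 97 mm, so q ≈ 2.09, past centre. The board is tilted with its lower edge behind the lip. I nudge the leg to its stop, open the fingers, then retreat outward and up.

play_rows --targets "0 .09 .05 0 -1;0 0 0 0 -1;0 0 0 0 -.5;0 0 0 0 -.2;0 0 0 0 .2;0 0 0 0 .6;0 0 0 0 1;0 0 0 0 1;0 0 0 0 1;0 0 0 0 1"

```text
clock: 7.38
tool_pos: [0.5781, -0.1097, 0.0985]
ee_rot: [[0.065, 0.998, -0.0], [0.998, -0.065, 0.0], [0.0, -0.0, -1.0]]
ft_force: [-0.1, 0.4, -0.1]
width: 0.0853
grasp_force: 0.0
```

play_rows --targets ".2 0 -.4 0 1;.3 0 -.8 0 1;.3 0 -.9 0 1;.5 0 -.9 0 1;.8 0 -.9 0 1;.9 0 -.5 0 1;.9 0 0 0 1;.9 0 0 0 1;.5 0 0 0 1;0 0 0 0 1;0 0 0 0 1"

```text
clock: 8.3
tool_pos: [0.5885, 0.0498, 0.2313]
ee_rot: [[0.063, 0.998, 0.001], [0.998, -0.063, -0.0], [-0.0, 0.001, -1.0]]
ft_force: [0.3, -0.5, -0.1]
width: 0.0858
grasp_force: 0.0
```

```bash
python3 - <<'E'
from h import *
a=optics.snapshot("scene");b=optics.snapshot("top")
cv2.imwrite("pics/f.png",np.hstack([cv2.resize(i[:,:,::-1],(400,300)) if 0 else cv2.resize(c[:,:,::-1],(400,400)) for i,c in((a,a[100:300,60:260]),(b,b[100:260,290:450]))]))
E
```

```text
(no output)
```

View pics/f.png

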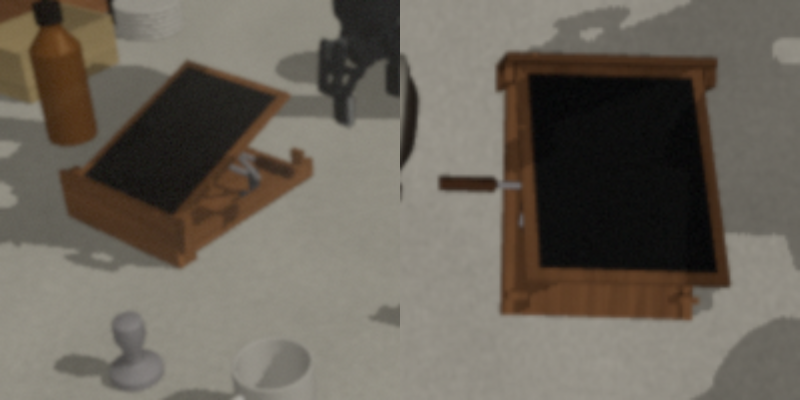

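The final view shows the board standing tilted with its lower edge behind the lip. The leg rests past centre, with its grip at (467,184) in the right crop. The gripper is clear and the small stand was not touched.

```bash
python3 -c "
from bench import job_done;print(job_done())"
```

```text
the job is handed in; nothing more can be done
None
```

The large menu board is propped up: its leg is past centre at its stop, the lower edge is behind the lip, the gripper has let go and is clear, and the small stand was not touched; the job was handed in at about 8.4 s.

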